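Hang a parts carrier on the conveyor rail and run it to the index notch

ROBOT

A 7-joint arm with a two-finger parallel gripper is mounted at the origin on the work surface. World frame = base frame: x ahead of the robot, y to its left, z up, the work surface at z = 0. Lengths are in mm, angles in rad, forces in N, time in s.
With the tool pointing down it reaches from about 425 to 925 mm from the base axis. Payload 6.8 kg.
Tool frame: the origin (TCP) lies at the very end of the fingers, on their centre line; the grasp point (between the pads) lies 19 mm behind it; z points along the fingers, y is the line along which they close (so a half turn about z gives the same grasp; the last joint's range is limited). The gripper opens to 85 mm and grips with 20 to 120 N. Pads are 22 mm wide; open, the fingers measure 114 mm over their backs; the gripper's body (76 mm by 85 mm) begins 54 mm behind the grasp point. The pads swing forward as they close: fully open they stand 13 mm farther back than shut.
Start: joints at [-1.421, 0.477, 0.022, 1.555, -0.011, 1.109, -0.083], TCP at [172.089, 652.712, 231.308] pointing down, gripper open.
Joint ranges: [-2.96, 2.96], [-0.34, 2.1], [-1.41, 1.46], [0.24, 2.44], [-1.37, 4.51], [0.17, 1.92], [-2.96, 2.96]. Speed limits (rad/s): [2.39, 2.39, 3.14, 3.14, 3.14, 3.14, 3.14].

INTERFACE

Orientations are given as [roll, pitch, yaw] about the fixed x, y, z axes, in that order (R = Rz(yaw) Ry(pitch) Rx(roll)).
In Python, from station import move_pose, movel, goto_joints, move_gripper, hold, ik, get_state, capture, camera_params, PlanningError, hand_in gives the robot as it stands. Calls block until the motion is done:
- move_pose(position, orientation): joint-space move of the TCP to a pose.
- movel(position, rotation=None, rate=150, threshold=None): straight line of the TCP; rotation=None keeps the orientation; rate is the mean speed in mm/s. With threshold (N) it stops when the force on the tool has changed by that much, and returns True; else False.
- goto_joints(angles): joint-space move.
- move_gripper(opening): finger opening in mm; the grip force is fixed at half the most; returns when the fingers have stopped.
- hold(seconds).
- ik(position, orientation): joint angles nearest the present ones, or None.
- get_state(): the state.
- capture(name): name is "side" or "top"; returns the picture (420x560x3 uint8, red, green, blue); there is no depth.
- camera_params(name): a dict with "fx", "fy", "cx", "cy" (pixels), "dist_coeffs" ([k1, k2, p1, p2, k3] as OpenCV has them; the pictures are not rectified), "T" (4x4, takes a point from camera to world coordinates). Camera axes: x right, y down, z forward; pixel columns grow to the right and rows downward; lengths in mm; the calibration is good to about 2 mm. A picture is of the moment at which its call begins. camera_params takes no time and is no camera call.
A pose or a line that the arm cannot do raises PlanningError and nothing moves.
- hand_in(): hands the job in; it is judged then, once.
The state is a dict: "time_s": time; "joints": joint angles; "qd": joint speeds; "effort": joint torques, N m; "tool_pos": TCP position; "eef_rot": TCP orientation; "wrist_force": force on the tool from outside, world axes, zero at the start; "ft_torque": the same for the moment, N m; "opening": finger opening in mm; "grasp_force": force on a finger pad.
Only numpy, scipy, OpenCV 4.12 (cv2) and the standard library are available. Lean on these libraries where they do the work, as an engineer would, in place of code of your own. Each camera call takes 0.05 s, during which the arm holds its last target. There are 200 camera calls.

TASK

Pick up the parts carrier with the orange grip, lift its hook over the anti-jump lip at the green loading end of the blue rail and lower it gently onto the yellow runway behind the lip. Then slide it along the runway, away from the green end, until you find the notch in the runway, lower it until the hook is fully home in the notch, and let go. Never bang, drop or force the carrier on the rail, and do not disturb the other things on the bench.

Things in the scene. Friction and masses are not known exactly. Their poses are not given: they have to be found in the camera images.
- carrier: Loose hooked parts carrier, 0.35-0.7 kg, centre of mass near under its orange grip tab, standing on a 3 mm mat. Origin: centre of the tray's underside; z up, +x to the hook's side. Tray 76 (x) by 90 (y) with steel blanks. Back plate x = 32 to 38, 80 wide, up to z = 104. A bridge (z = 104 to 112, 36 wide) runs from the tab over the plate to the hook. 172 high in all.
- carrier_grip (a point): Grip point of the carrier's upright orange tab (carrier x = y = 0, z = 148 mm). Tab 10 thick in x, 40 wide in y, z = 112 to 172: take it from above, fingers closing along the carrier's x.
- carrier_hook (a point): Middle of the lower edge of the hook tongue (carrier x = 53, y = 0, z = 62 mm). The tongue is 6 thick (x = 50 to 56), 24 wide in y, and hangs 42 mm down from the bridge. The 12 mm gap between it and the back plate takes the rail's lip. Hanging free, the carrier leans a few degrees.
- rail: Blue rigid fixed conveyor rail. Origin: on the table under the lip's mid-plane; y along it, -x to the robot, z up; spans y = -260 to 200. Lip (front wall): x = -3 to 3, top z = 140. Channel behind it x = 3 to 18; back wall x = 18 to 24, 124 high. The carrier hangs on the robot's side, axes as the rail's, lip mid-gap when its origin is at rail x = -44.
- rail_load (a point): Middle of the green-painted loading end of the lip, at its top (rail x = 0, y = 125, z = 140 mm). The green stretch is 80 mm long (y = 85 to 165). The rail takes at most 25 N from the carrier.
- rail_runway (a point): Point on the yellow runway in the channel, loading end (rail x = 10.5, y = 125, z = 118 mm). Its top is level but for one square notch 32 mm long in y, 12 deep (black floor, z = 106). The notch's middle is anywhere from rail y = -100 to 20, not measured: feel for it or look from above. Runway and notch floor are sprung: they yield 1 mm per 6 N, 5 mm at most.
- spare: The other carrier, not to be touched: same shape as the one with the orange grip but with a blue grip tab and one blank; stands on the mat, and the two may have changed places. Origin and axes as for the carrier.
- driver: Loose screwdriver with a yellow handle lying on the bench at the right; leave alone.
- oil: Loose white oil bottle with a red cap, 44 wide, 110 high, standing at the left; origin at the centre of its underside; leave alone.
- drift: Loose stepped brass drift, 28 wide, 70 high, standing at the left; origin at the centre of its underside; leave alone.
Things that resemble listed ones, but are neither listed nor needed, are in the scene too. Leave any pink look-alike of the carrier alone.

How it is judged:
By the outcome, as a careful person would: the job done as asked, in the order asked, and still so for the second after the job is handed in, with the robot touching nothing.
It also fails if it takes over 61 s, if anything falls off the work surface, if the arm or the gripper's body presses on something with over 40 N, if the wrist force passes 120 N, or if a joint passes its speed limit or range.

## Working session

There is one attempt and no reset: what is moved stays moved. The work goes in short steps, each a Python script; the robot and the scene stay as the last script left them, time stands still between calls to the robot, and variables do not carry over. Pictures are saved under pics/ and viewed, at most 10 in all, crops included, and the job is handed in when it is done.

```bash
mkdir -p pics
python3 - <<'E'
from station import *
import cv2,numpy as np
for n in("side","top"):
    im=capture(n); cv2.imwrite(f"pics/{n}0.png",cv2.cvtColor(im,cv2.COLOR_RGB2BGR))
    p=camera_params(n); print(n,{k:np.round(v,3).tolist() for k,v in p.items()})
s=get_state();print(s)
E
```

```text
side {'fx': 404.735, 'fy': 404.735, 'cx': 277.252, 'cy': 211.516, 'dist_coeffs': [-0.058, 0.0, 0.0, 0.0, 0.0], 'T': [[-0.998, -0.039, 0.039, 379.147], [-0.055, 0.582, -0.811, 1001.739], [0.009, -0.812, -0.584, 855.561], [0.0, 0.0, 0.0, 1.0]]}
top {'fx': 494.537, 'fy': 494.537, 'cx': 275.466, 'cy': 205.076, 'dist_coeffs': [0.008, 0.0, 0.0, 0.0, 0.0], 'T': [[0.024, -0.984, 0.176, 175.454], [-1.0, -0.026, -0.011, -39.22], [0.015, -0.175, -0.984, 1656.833], [0.0, 0.0, 0.0, 1.0]]}
{'time_s': 0.1, 'joints': array([-1.42110387,  0.4777311 ,  0.02235296,  1.55635849, -0.01147663,
        1.10928734, -0.08311445]), 'qd': array([-0.00143437, -0.00270845,  0.0008946 , -0.00177821,  0.00026211,
        0.00050154, -0.00068748]), 'effort': array([ 4.29932130e-03, -5.97756815e+01,  1.61354531e+00, -2.81953043e+01,
        1.29096833e-02,  5.01625735e-03, -1.97236881e-05]), 'tool_pos': array([171.97643281, 652.17196203, 230.41148642]), 'eef_rot': array([-3.13994322e+00,  1.46438872e-04,  2.88380709e+00]), 'wrist_force': array([-0.07465783,  0.16965056,  0.305716  ]), 'ft_torque': array([-0.01332691, -0.0113453 , -0.01852196]), 'grasp_force': 0.0, 'opening': 85.18194502277886}
```

View pics/side0.png

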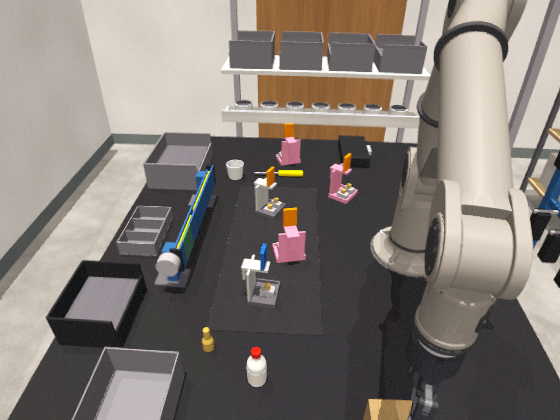

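View pics/top0.png

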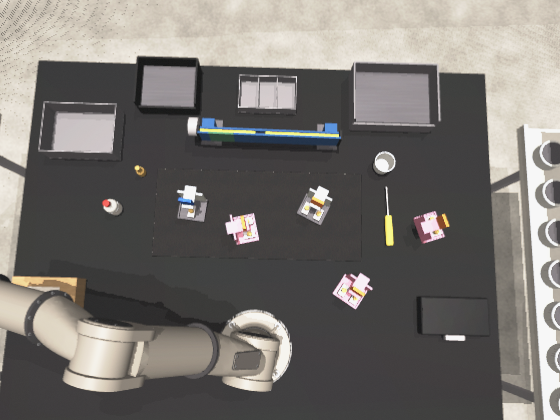

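Candidates with an orange tab are top (316,205)/side (270,190), which has a white body, and the pink ones at top (243,229), (352,289) and (430,228). The spare, with a blue tab, is at top (190,203)/side (263,275). Only the white-bodied one on the mat fits the description. The rail's green end is at the left in the top view (about (225,132)). I'll confirm this in an enlarged crop.

Run:
```python
import cv2,numpy as np
t=cv2.imread("pics/top0.png");s=cv2.imread("pics/side0.png")
R=lambda im,x0,x1,y0,y1,f:cv2.resize(im[y0:y1,x0:x1],None,fx=f,fy=f,interpolation=cv2.INTER_CUBIC)
a=R(t,290,345,175,235,6.);b=R(s,245,295,160,220,6.);c=R(t,185,345,112,157,4.5)
o=np.zeros((600,800,3),np.uint8)
o[:360,:330]=a;o[:360,340:640]=b;o[370:370+c.shape[0],:c.shape[1]]=c
cv2.imwrite("pics/crop1.png",o)
```

```text
(no output)
```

View pics/crop1.png

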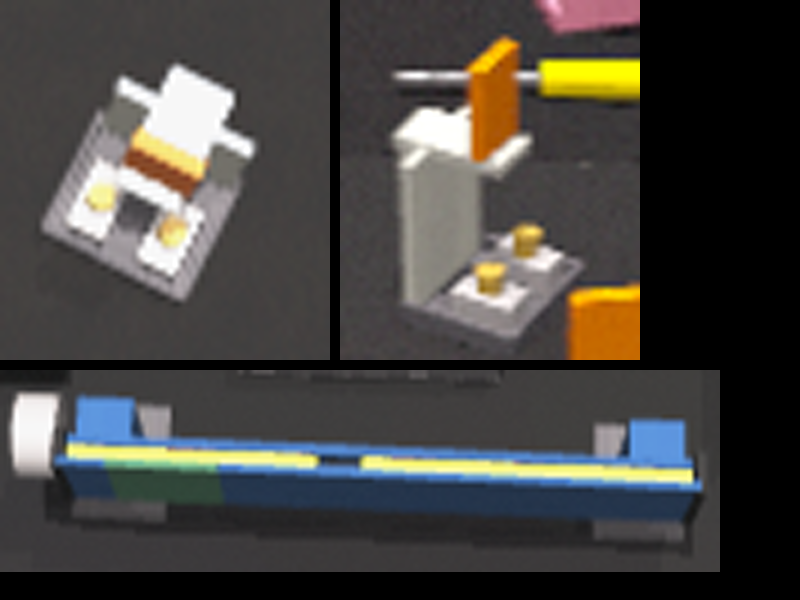

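The crop confirms a white-bodied carrier with an orange tab and two blanks. Its hook side points up and to the right, and the green end and the notch (crop x 317–361) are clearly visible. Next I'll fit the poses.

```bash
cat > h.py <<'E'
import numpy as np,cv2
from station import *
def proj(n,P):
    p=camera_params(n);T=np.linalg.inv(p["T"])
    K=np.array([[p["fx"],0,p["cx"]],[0,p["fy"],p["cy"]],[0,0,1]])
    return cv2.projectPoints(np.asarray(P,float).reshape(-1,1,3),cv2.Rodrigues(T[:3,:3])[0],T[:3,3],K,np.array(p["dist_coeffs"],float))[0][:,0]
def place(q,P):
    P=np.asarray(P,float);c,s=np.cos(q[2]),np.sin(q[2])
    return np.c_[q[0]+c*P[:,0]-s*P[:,1],q[1]+s*P[:,0]+c*P[:,1],P[:,2]]
E
python3 - <<'E'
from h import *
from scipy.optimize import least_squares
def u(pts,x0,y0,f,dy=0): return (np.array(pts,float)-[0,dy]+.5)/f-.5+[x0,y0]
ca=u([(177,65),(235,97),(118,80),(255,150),(142,128),(210,165),(132,150),(203,190)],290,175,6)
cm=[(56,18,115),(56,-18,115),(38,40,107),(38,-40,107),(5,20,175),(5,-20,175),(-5,20,175),(-5,-20,175)]
ra=u([(57,460),(703,487),(103,463),(217,468),],185,112,4.5,370)
rm=[(-3,200,140),(-3,-260,140),(-3,165,140),(-3,85,140)]
for nm,a,m,q0 in(("car",ca,cm,[450,-100,0]),("rail",ra,rm,[600,0,0])):
    r=least_squares(lambda q:(proj("top",place(q,m))-a).ravel(),q0,x_scale=[100,100,.1])
    print(nm,r.x,np.round(r.fun.reshape(-1,2),1).tolist()); 
    if nm=="car": qc=r.x
    else: qr=r.x
na=u([(317,461),(361,464)],185,112,4.5,370)
for e in na:
    r=least_squares(lambda q:(proj("top",place(qr,[(q[0],q[1],118)]))-e).ravel(),[10,0]);print("notch edge rail",r.x)
np.save("q.npy",[qc,qr])
im=cv2.imread("pics/side0.png");f=3
im=cv2.resize(im[150:300,140:330],None,fx=4,fy=4,interpolation=cv2.INTER_CUBIC)
for q,m in((qc,cm+[(56,12,65),(56,-12,65),(-38,45,3),(-38,-45,3),(38,45,3)]),(qr,rm+[(24,200,124),(24,-260,124)])):
    for p in (proj("side",place(q,m))-[140,150]+.5)*4: cv2.circle(im,tuple(int(v) for v in p),3,(0,0,255),1)
cv2.imwrite("pics/ov.png",im)
E
```

```text
car [ 4.57359727e+02 -1.85509911e+02 -4.38349723e-01] [[-0.4, 0.7], [0.1, 0.3], [0.6, 0.6], [0.3, -0.0], [-0.4, 0.3], [0.1, -0.1], [-0.1, -0.5], [-0.1, -1.4]]
rail [ 6.77259865e+02  1.54517757e-01 -1.34903305e-02] [[-0.4, 0.2], [-0.1, 0.0], [0.4, -0.1], [0.1, -0.1]]
notch edge rail [12.07493654 15.54714941]
notch edge rail [ 11.17607151 -16.22777098]
```

View pics/ov.png

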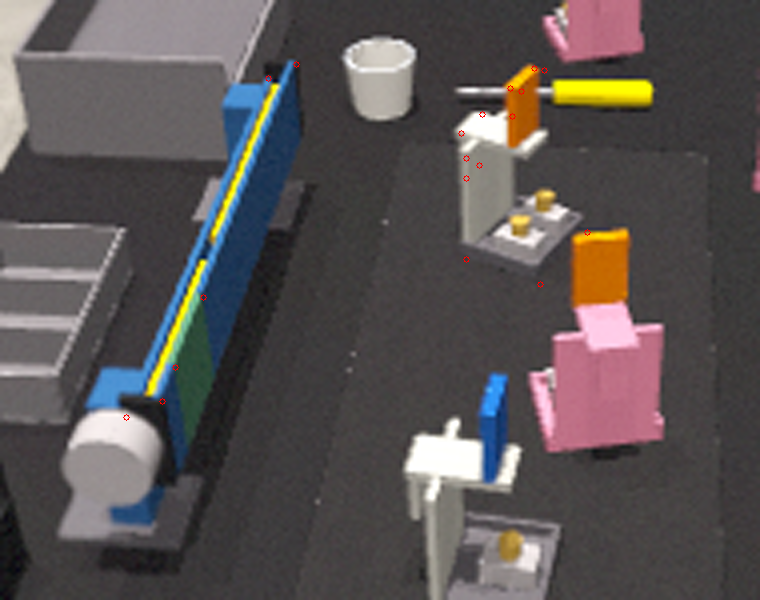

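The rail fit agrees in both views. The carrier's tab and bridge fit too, but the tray corners are a few pixels off in the side view. I'll draw a wireframe over both views to settle it.

Run:
```python
from h import *
qc,qr=np.load("q.npy")
def box(x0,x1,y0,y1,z0,z1):
    c=[(x,y,z) for x in(x0,x1) for y in(y0,y1) for z in(z0,z1)]
    return c,[(i,j) for i in range(8) for j in range(i+1,8) if bin(i^j).count("1")==1]
B=[box(-38,38,-45,45,3,9),box(32,38,-40,40,3,107),box(-5,56,-18,18,107,115),box(-5,5,-20,20,115,175)]
o=[]
for n,(x0,y0) in(("top",(290,172)),("side",(242,158))):
    im=cv2.imread(f"pics/{n}0.png")[y0:y0+66,x0:x0+56]
    im=cv2.resize(im,None,fx=7,fy=7,interpolation=cv2.INTER_CUBIC)
    for (c,e),col in zip(B,[(0,0,255),(255,0,0),(0,255,0),(255,255,0)]):
        p=(proj(n,place(qc,c))-[x0,y0]+.5)*7
        for i,j in e: cv2.line(im,tuple(p[i].astype(int)),tuple(p[j].astype(int)),col,1)
    o.append(im)
cv2.imwrite("pics/wf.png",np.hstack(o))
```

```text
(no output)
```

View pics/wf.png

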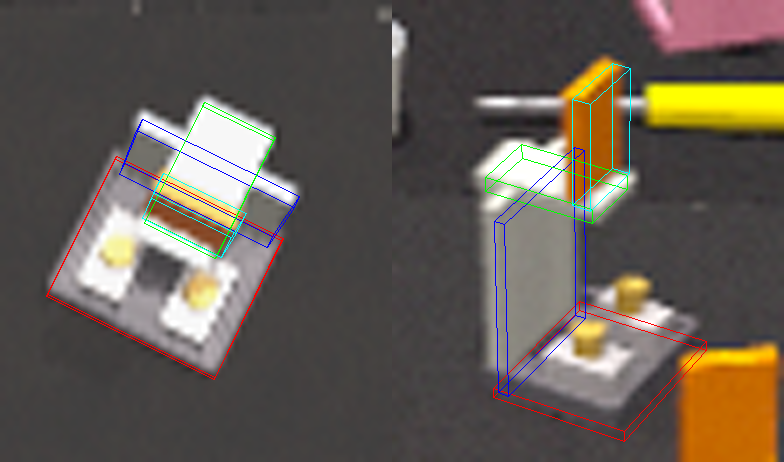

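In the top view the wireframe fits to about 1 px. Tab, bridge and plate all sit there, and the side residuals don't affect a grasp that centres itself along x. Time to act: approach, grip and lift a little.

Run:
```python
from h import *
qc,qr=np.load("q.npy"); pi=np.pi
x,y=qc[:2]; best=None
for yaw in(qc[2]+pi/2,qc[2]-pi/2):
    j=ik([x,y,240],[pi,0,yaw]); print(yaw,None if j is None else np.round(j,2))
    for w in (qr[2]+pi/2,qr[2]-pi/2):
        p=place(qr,[(-44,125,0)])[0]; k=ik([p[0],p[1],240],[pi,0,w]); print("  rail",w,None if k is None else np.round(k,2))
```

```text
1.1324466034190042 [-0.61  0.25  1.03  2.02 -0.26  1.01  0.11]
  rail 1.557305996300828 [-0.75  0.48  0.65  1.65 -0.32  1.11 -0.03]
  rail -1.5842866572889651 [-0.32  0.42  0.03  1.62 -0.02  1.1   2.85]
-2.0091460501707887 [ 1.22  0.38 -1.17  1.91  0.39  1.11  2.6 ]
  rail 1.557305996300828 [-0.75  0.48  0.65  1.65 -0.32  1.11 -0.03]
  rail -1.5842866572889651 [-0.32  0.42  0.03  1.62 -0.02  1.1   2.85]
```

Run:
```python
from h import *
qc,qr=np.load("q.npy"); pi=np.pi
def st(): 
    s=get_state(); print(round(s["time_s"],1),np.round(s["tool_pos"],1),np.round(s["eef_rot"],3),"F",np.round(s["wrist_force"],1),"M",np.round(s["ft_torque"],2),"op",round(s["opening"],1),"g",round(s["grasp_force"],1))
x,y=qc[:2]; R=[pi,0,qc[2]+pi/2]
move_pose([x,y,290],R); st()
print(movel([x,y,132],rate=120,threshold=5)); st()
im=capture("top")
a=cv2.resize(im[170:240,280:350],None,fx=5.5,fy=5.5,interpolation=cv2.INTER_CUBIC)
b=cv2.resize(capture("side")[155:225,235:305],None,fx=5.5,fy=5.5,interpolation=cv2.INTER_CUBIC)
cv2.imwrite("pics/g1.png",cv2.cvtColor(np.hstack([a,b]),cv2.COLOR_RGB2BGR))
```

```text
3.2 [ 457.8 -184.8  289.9] [-3.142  0.     1.134] F [0.1 0.5 0. ] M [-0.04 -0.03 -0.02] op 85.6 g 0.0
False
4.7 [ 457.8 -185.7  132.6] [ 3.14  -0.     1.132] F [-0.5 -0.3 -0.3] M [-0.04 -0.01 -0.01] op 85.3 g 0.0
```

View pics/g1.png

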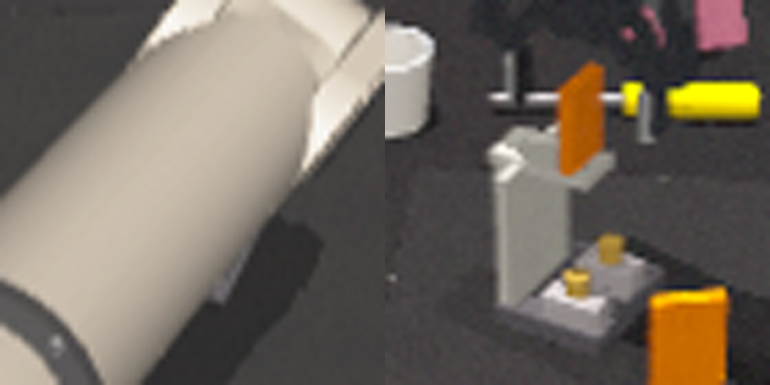

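The fingers straddle the tab: tips at (513,105) and (645,142) in the crop, with their midpoint on the tab's centre at about (580,120). Now I'll close and lift.

```bash
cat >> h.py <<'E'
def st(t=""):
    s=get_state(); print(t,round(s["time_s"],1),np.round(s["tool_pos"],1),np.round(s["eef_rot"],3),"F",np.round(s["wrist_force"],1),"M",np.round(s["ft_torque"],2),"op",round(s["opening"],1),"g",round(s["grasp_force"],1)); return s
E
python3 - <<'E'
from h import *
qc,qr=np.load("q.npy"); x,y=qc[:2]
move_gripper(5); s=st("closed")
p=s["tool_pos"]
movel([p[0],p[1],p[2]+30],rate=60); hold(.2); st("lift")
movel([p[0],p[1],265],rate=150)
# over to the loading end, robot's side of the lip, rail yaw
t=place(qr,[(-90,125,0)])[0]
move_pose([t[0],t[1],265],[np.pi,0,qr[2]+np.pi/2]); hold(.5); st("rail")
a=cv2.resize(capture("top")[100:240,160:300],None,fx=2.8,fy=2.8,interpolation=cv2.INTER_CUBIC)
b=cv2.resize(capture("side")[150:290,140:280],None,fx=2.8,fy=2.8,interpolation=cv2.INTER_CUBIC)
cv2.imwrite("pics/r1.png",cv2.cvtColor(np.hstack([a,b]),cv2.COLOR_RGB2BGR))
E
```

```text
closed 5.5 [ 457.5 -185.5  131.9] [3.141 0.    1.133] F [ 1.2 -0.1 -3.3] M [-0.12 -0.34  0.  ] op 9.1 g 61.0
lift 6.3 [ 457.2 -185.4  161.6] [-3.141  0.     1.132] F [ 0.9 -0.5 -5.9] M [0.05 0.15 0.01] op 9.3 g 60.4
rail 8.9 [589.  126.2 265.1] [ 3.142 -0.     1.557] F [ 0.6  0.5 -5.1] M [-0.01  0.03  0.02] op 9.0 g 60.5
```

View pics/r1.png

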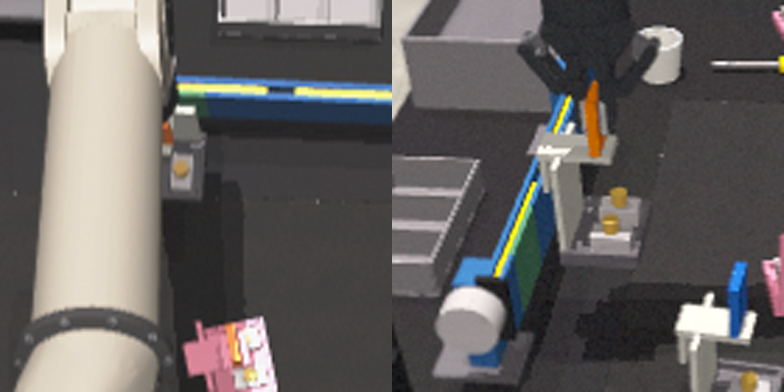

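The carrier hangs upright and square to the rail, its plate in front of the green stretch (side crop (560,200)), at about 0.55 kg. Next I'll bring the hook over the lip and gently touch the lip's face with the plate to locate it in x, back off to mid-gap, then lower guarded.

```bash
cat >> h.py <<'E'
qr=np.load("q.npy")[1]
def go(o,y,z,rate,th=None): return movel(place(qr,[(o,y,z)])[0],rate=rate,threshold=th)
def rp():
    d=get_state()["tool_pos"]-[qr[0],qr[1],0];c,s=np.cos(qr[2]),np.sin(qr[2])
    return np.array([c*d[0]+s*d[1],-s*d[0]+c*d[1],d[2]])
E
python3 - <<'E'
from h import *
go(-60,125,265,80);go(-47,125,240,60); print(go(-47,125,217,30,3)); hold(.3); st("over")
hit=go(-36,125,217,12,2.5); r=rp(); st(f"touch {hit} {np.round(r,1)}")
go(r[0]-3,125,217,12); hold(.3); st(f"{np.round(rp(),1)}")
E
```

```text
False
over 11.4 [632.  125.8 217.1] [ 3.141 -0.     1.557] F [-0.8  1.  -5.9] M [-0.03  0.06 -0.01] op 9.6 g 60.5
touch True [-42.8 124.9 215.4] 11.9 [636.2 125.6 215.4] [-3.137e+00  1.000e-03  1.558e+00] F [ 0.  -0.3 -6.3] M [0.01 0.07 0.02] op 9.2 g 60.4
[-45.7 125.  217. ] 12.7 [633.2 125.8 217. ] [-3.136e+00  1.000e-03  1.558e+00] F [-0.7  0.5 -6.2] M [ 0.04  0.07 -0.01] op 9.6 g 60.4
```

That touch is ambiguous, with no lasting −x force. I'll repeat it in small steps and read the force at rest.

Run:
```python
from h import *
def F(): 
    f=[]; 
    for _ in range(5): hold(.05); f.append(np.r_[get_state()["wrist_force"],get_state()["ft_torque"]])
    return np.mean(f,0)
b=F(); print(np.round(b,2))
for o in (-44,-43,-42,-41,-40,-39,-38):
    go(o,125,217,8); f=F()-b; print(o,np.round(rp(),1),np.round(f,2))
    if f[0]<-1.5: break
```

```text
[-0.09  0.61 -5.85  0.01  0.03  0.  ]
-44 [-44. 125. 217.] [ 0.16 -0.45 -0.46 -0.02  0.    0.02]
-43 [-43. 125. 217.] [-0.14 -0.75 -0.47  0.   -0.01  0.  ]
-42 [-42. 125. 217.] [-0.43 -0.63 -0.23 -0.01 -0.   -0.01]
-41 [-41.3 125.  216.9] [-1.89 -1.15  1.21 -0.05  0.59  0.05]
```

Contact is at o ≈ −41.5 against a predicted −41, so mid-gap is at about −44.3. I'll lower onto the runway, guarded.

Run:
```python
from h import *
go(-44.3,125,217,10);
print(go(-44.3,125,192,25,4), np.round(rp(),1)); hold(.2); st("pre")
h=go(-44.3,125,180,8,3); st(f"land {h} {np.round(rp(),1)}"); hold(.2); st("rest")
b=cv2.resize(capture("side")[150:290,140:280],None,fx=4,fy=4,interpolation=cv2.INTER_CUBIC)
cv2.imwrite("pics/l1.png",cv2.cvtColor(b,cv2.COLOR_RGB2BGR))
```

```text
False [-44.1 125.  192.2]
pre 16.9 [634.7 125.8 192.1] [-3.136e+00  1.000e-03  1.558e+00] F [ 0.3 -0.1 -6.3] M [-0.01  0.05  0.02] op 9.5 g 60.4
land True [-44.7 125.  183.8] 17.9 [634.3 125.8 183.8] [-3.135e+00  2.000e-03  1.558e+00] F [0.4 0.1 1.7] M [ 0.   -0.5   0.08] op 9.3 g 61.3
rest 18.1 [634.1 125.8 183.5] [-3.135e+00  2.000e-03  1.558e+00] F [1.6 0.2 3.2] M [ 0.1  -0.9   0.03] op 9.4 g 61.5
```

View pics/l1.png

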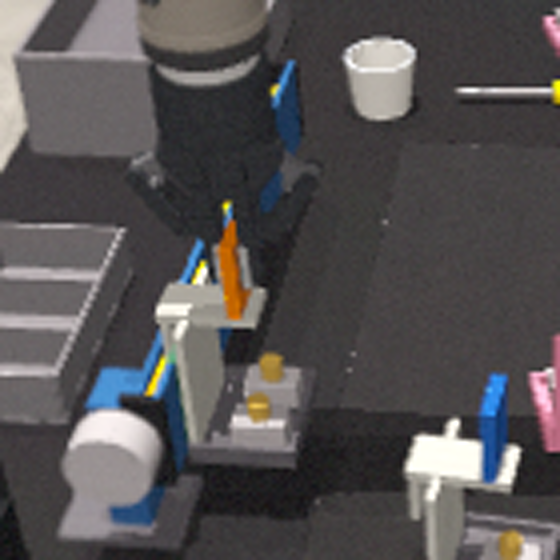

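The hook is behind the lip and resting on the runway: contact came at TCP z 183.8 against an expected 184.9, and the side crop shows the lip between tongue and plate. I'll ease off to light contact and slide toward the notch.

Run:
```python
from h import *
z=184.5
go(-44.5,125,z,5); hold(.2); st("light")
for y in (95,65,40,26):
    h=go(-44.5,y,z,30,6); f=get_state()["wrist_force"]; print(y,h,np.round(rp(),1),np.round(f,1))
    if h: break
    z+= 0.3 if f[2]>-1.5 else (-0.3 if f[2]<-5 else 0)
else:
    for y in range(23,-12,-3):
        h=go(-44.5,y,z,15,6); hold(.1); f=get_state()["wrist_force"]; print(y,h,round(z,1),np.round(rp(),1),np.round(f,1))
        if h or (y<12 and f[2]<-5.5): break
```

```text
light 19.0 [634.3 125.8 184.3] [-3.131e+00  3.000e-03  1.558e+00] F [ 3.3 -0.2 -1.1] M [ 0.16 -1.16  0.04] op 9.3 g 61.1
95 False [-44.8  94.5 184.3] [-0.5  2.   0.2]
65 False [-44.6  64.5 184.7] [-0.2  1.1 -2.2]
40 False [-44.6  39.3 184.8] [ 0.3 -0.2 -1.7]
26 False [-44.5  24.9 184.8] [ 0.3 -0.4 -3. ]
23 False 184.8 [-44.5  23.3 184.8] [-0.9  0.8 -1.9]
20 False 184.8 [-44.5  19.8 184.8] [ 0.4  1.7 -2.8]
17 False 184.8 [-44.5  16.7 184.8] [-0.2  0.8 -2.6]
14 False 184.8 [-44.5  13.7 184.8] [ 0.5  1.5 -2.2]
11 False 184.8 [-44.5  10.7 184.8] [ 0.3  1.4 -1.6]
8 False 184.8 [-44.5   7.7 184.8] [ 1.2  0.8 -3.9]
5 False 184.8 [-44.6   4.7 184.8] [-0.2 -0.  -3.5]
2 False 184.8 [-45.    1.4 184.3] [ 0.4 -0.2 -5.9]
```

Contact was lost at y≈2, matching the notch edges seen (15.5 and −16.2), so its centre is at about −0.3. I'll centre there and lower, guarded.

Run:
```python
from h import *
go(-44.5,-0.5,184.8,10); hold(.1); st("centre")
h=go(-44.5,-0.5,176,15,4); st(f"a {h} {np.round(rp(),1)}")
if not h:
    h=go(-44.5,-0.5,168,6,4); st(f"home {h} {np.round(rp(),1)}"); hold(.3); st()
```

```text
centre 27.0 [6.328e+02 3.000e-01 1.848e+02] [-3.132e+00  3.000e-03  1.558e+00] F [ 0.1  0.7 -5. ] M [0.02 0.02 0.03] op 9.2 g 60.4
a False [-44.5  -0.6 176. ] 27.8 [6.328e+02 2.000e-01 1.760e+02] [-3.132e+00  3.000e-03  1.558e+00] F [-0.9  0.4 -5.9] M [-0.    0.03 -0.03] op 9.2 g 60.4
home True [-44.8  -0.5 172.1] 28.5 [6.324e+02 3.000e-01 1.721e+02] [-3.131e+00  3.000e-03  1.558e+00] F [ 0.3 -0.4  1.6] M [-0.   -0.52  0.  ] op 9.5 g 61.3
 28.8 [6.322e+02 3.000e-01 1.715e+02] [-3.130e+00  3.000e-03  1.558e+00] F [2.4 0.1 3.6] M [-0.08 -1.09 -0.03] op 9.3 g 61.5
```

The hook is home: it dropped 12.7 mm and contact is soft. I'll ease to about zero load and release in small steps so the carrier leans in gently.

Run:
```python
from h import *
go(-44.5,-0.5,172.3,4); hold(.2); st("eased")
for o in (11,13,15,17,19,21,23,25,28,31,34,38,44): 
    move_gripper(o); s=get_state(); print(o,round(s["grasp_force"],1),np.round(s["wrist_force"],1),end=" | ")
move_gripper(70); st("open"); 
print(go(-44.5,-0.5,200,40,4)); st("up")
```

```text
eased 29.7 [6.325e+02 3.000e-01 1.721e+02] [-3.127e+00  3.000e-03  1.558e+00] F [ 2.2 -0.4  1.9] M [ 0.   -0.94 -0.  ] op 9.3 g 61.4
11 1.9 [-2.8 -0.7 -1.3] | 13 0.9 [-1.6 -0.7 -1.5] | 15 0.8 [-1.1  0.2 -0.8] | 17 0.8 [-2.2 -0.4 -1.8] | 19 0.9 [-1.   0.5 -2.1] | 21 0.8 [-2.1 -0.1 -1.3] | 23 0.8 [-1.6  0.7 -1.2] | 25 0.8 [-1.4  0.3 -1.4] | 28 0.6 [-0.6 -0.1 -1.1] | 31 0.0 [-0.6 -0.2  0.3] | 34 0.0 [-0.6  0.3  0.6] | 38 0.0 [-0.4 -0.5 -0.6] | 44 0.0 [-0.9  0.  -0. ] | open 33.0 [6.328e+02 2.000e-01 1.723e+02] [-3.127e+00  3.000e-03  1.558e+00] F [0.  0.3 0.4] M [-0.02  0.07  0.03] op 70.2 g 0.0
False
up 33.8 [6.326e+02 3.000e-01 1.998e+02] [-3.127e+00  3.000e-03  1.558e+00] F [0.  0.3 0.3] M [ 0.   -0.02  0.01] op 70.0 g 0.0
```

Run:
```python
from h import *
go(-44.5,-0.5,300,120,5); p=get_state()["tool_pos"]; movel([p[0]-130,p[1]+180,320],rate=150); st()
a=cv2.resize(capture("top")[100:200,200:340],None,fx=2.8,fy=2.8,interpolation=cv2.INTER_CUBIC)
b=cv2.resize(capture("side")[150:250,140:280],None,fx=2.8,fy=2.8,interpolation=cv2.INTER_CUBIC)
o=np.hstack([a,b]); cv2.imwrite("pics/end.png",cv2.cvtColor(o,cv2.COLOR_RGB2BGR))
```

```text
36.4 [502.6 179.6 319.9] [-3.127e+00  3.000e-03  1.557e+00] F [ 0.7 -0.3 -0.3] M [ 0.03 -0.02  0.02] op 70.2 g 0.0
```

View pics/end.png

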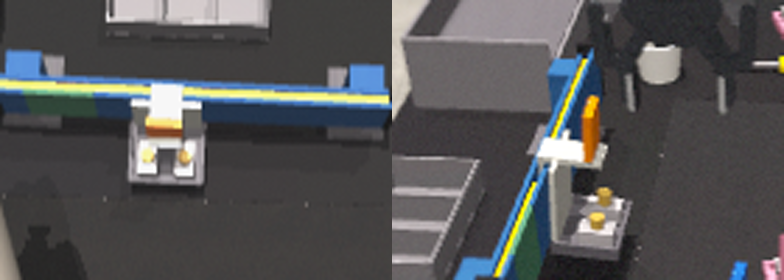

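The carrier hangs on the rail with its bridge over the notch (top crop (167,105)), leaning slightly, and the gripper is clear.

```bash
python3 -c "
from station import *
print(hand_in())"
```

```text
the job is handed in; nothing more can be done
None
```

The orange-grip carrier is hooked over the lip with its hook home in the runway notch, and it was released gently and handed in at about 36 s; the judged result was not reported back to me.

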